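Call the line technician and point out the leaning capacitor

TASK

One blue capacitor on the circuit board was soldered in crooked: call the technician by pressing the red button of the call box fully in and letting it go, leaving the green one alone. Then point the leaning capacitor out: come down from straight above and keep the fingertips, pointing down, a centimetre or two above its silver top for at least two seconds, touching nothing on the board or its holder and never dipping close over the three upright capacitors. Finish with the hand drawn up a good hand's breadth clear of it, and the reel, tape, bottle and tip cleaner left where they stand.

Things in the scene. Friction and masses are not known exactly. Their poses are not given: they have to be found in the camera images.
- call (a joint): travel of the red call button, m: 0 released, 0.006 fully pressed. It moves straight down on a spring, about 1.2 N to start and 4 N fully in, and comes back by itself
- call_top (a point): centre of the top of the red button: a round head 30 mm across that stands 10 mm above its steel collar (46 mm across) on the call box; about 78 mm above the bench when released; moves with the button
- cancel (a joint): travel of the green cancel button (same make, 72 mm from the red one, centre to centre), m: 0 released, 0.006 fully pressed. Not to be pressed
- cancel_top (a point): centre of the top of the green button, about 78 mm above the bench
- andon: call box bolted to the bench: grey, 150 x 76 x 56 mm, yellow top plate, a black gland at its +x end. Origin at the centre of its underside, z up; the red button lies 36 mm from the centre towards its -x end, the green one 36 mm towards its +x end. It may stand left or right of the robot's centre line
- vise: fixed holder, two aluminium jaws (164 mm along x, 38 mm high, 206 mm over outsides in y, 230 over knobs) gripping a black board 140 x 180 mm, its top 30 mm above the bench. Origin on the bench under the board's centre. Four blue capacitors stand in a row at x = 32 mm, y = -63, -21, 21, 63 mm, in any order; transformer, heatsink, terminals (up to 60 mm above bench) at negative x
- leaning_cap: the crooked capacitor: a blue can 18 mm in diameter and 32 mm long with a silver top, fixed to the board. Its lower end is in the row with the others; the can leans 27 degrees (0.47 rad) from upright towards this body's +x, which may point any way over the board. Origin on the board's top surface under its foot, body z is vertical (the can is tilted within the body)
- leaning_cap_top (a point): centre of the leaning capacitor's silver top, 14.5 mm sideways (towards body +x) from its foot and 33 mm above the board, 63 mm above the bench; its rim reaches 67 mm above the bench; the point's z axis is vertical
- sound_cap1_top (a point): centre of the silver top of upright capacitor 1 (blue can, 18 mm diameter, 32 mm tall, well seated), 62 mm above the bench
- sound_cap2_top (a point): centre of the silver top of upright capacitor 2 (blue can, 18 mm diameter, 32 mm tall, well seated), 62 mm above the bench
- sound_cap3_top (a point): centre of the silver top of upright capacitor 3 (blue can, 18 mm diameter, 32 mm tall, well seated), 62 mm above the bench
- sound_cap1: upright capacitor 1, fixed to the board; origin at its foot on the board's top, z up
- sound_cap2: upright capacitor 2, fixed to the board; origin at its foot on the board's top, z up
- sound_cap3: upright capacitor 3, fixed to the board; origin at its foot on the board's top, z up
- solder: loose reel of solder standing upright: green flanges 58 mm in diameter, silver wire between, 48 mm tall, just beyond the board holder; origin at the centre of its underside
- tape: loose roll of cream tape lying flat, 96 mm outside, 76 mm inside, 45 mm tall, just beyond the call box; origin at the centre of its underside
- flux: loose amber flux bottle with black cap, 38 mm in diameter, 75 mm tall, standing on the robot's side of the board holder; origin at the centre of its underside
- tip_cleaner: loose black pot of brass wool, 72 mm in diameter, 40 mm tall, on the robot's side of the call box; origin at the centre of its underside

How it is judged:
By the outcome, as a careful person would: the job done as asked, in the order asked, and still so for the second after the job is handed in, with the robot touching nothing.
It also fails if it takes over 43 s, if anything falls off the work surface, if the arm or the gripper's body presses on something with over 40 N, if the wrist force passes 120 N, or if a joint passes its speed limit or range.

ROBOT

A 7-joint arm with a two-finger parallel gripper is mounted at the origin on the work surface. World frame = base frame: x ahead of the robot, y to its left, z up, the work surface at z = 0. Lengths are in m, angles in rad, forces in N, time in s.
With the tool pointing down it reaches from about 0.35 to 0.9 m from the base axis. Payload 8.1 kg.
Tool frame: the origin (TCP) lies between the finger pads, 19 mm behind the fingertips; this is the grasp point; z points along the fingers, y is the line along which they close (so a half turn about z gives the same grasp; the last joint's range is limited). The gripper opens to 92 mm and grips with 3 to 60 N. Pads are 19 mm wide; open, the fingers measure 130 mm over their backs; the gripper's body (75 mm by 190 mm) begins 47 mm behind the grasp point.
Start: joints at [-1.376, 0.434, 0.025, 1.573, -0.012, 1.134, -0.075], TCP at [0.183, 0.597, 0.246] pointing down, gripper open.
Joint ranges: [-2.62, 2.62], [-0.44, 2.09], [-1.27, 1.32], [0.08, 2.57], [-1.32, 4.46], [0.12, 2], [-2.74, 2.74]. Speed limits (rad/s): [2.22, 2.22, 3.01, 3.01, 3.14, 3.14, 3.14].

INTERFACE

Orientations are given as a rotation vector (axis times angle).
In Python, from cell import arm, imaging, job gives the robot as it stands (arm), with the cameras (imaging) and the job (job).
- The arm moves only by the shell command python3 nudge.py [FORCE], which reads ROWS from standard input. ROWS is a JSON object with one list for each field, all of the same length, 1 to 10, a row being the entries at one place: dx, dy, dz (the shift in shares of the most that a row can go, 1 being 50 mm), yaw (a turn about the tool's z in shares of 90 degrees (1.0 is 90 degrees)), aperture (the opening from 0.0 (shut) to 1.0 (fully open)); each row shifts and turns the commanded pose from where the row before left it, along the tool's axes as they then stand; what a row does not reach is not made up. A row lasts 1/10 s, in which the tool goes at most 0.05 m and 0.15 rad, less where a joint would pass 70% of its speed; a pose out of reach is approached as far as the arm can. The fingers move at their own pace and stop on an object; FORCE is the grip in N (left out, the last holds). Time passes only in rows, so rows that do not move let the fingers close. It prints the time, the measured TCP pose, the force, the opening and the grip force at its end. No shift or turn number may pass 1 either way. Input that does not fit is refused with a message, and nothing moves.
- arm.observe(): the state, without advancing time (a new reading comes with each control period).
- imaging.get_image(name): name is "scene" or "top" or "wrist"; returns a dict with "image" (400x640x3 uint8, blue, green, red), "fx", "fy", "cx", "cy" (pixels), "cam_to_world" (4x4, takes a point from camera to world coordinates); the wrist camera has in their place "mount" (4x4, takes a point from camera to tool coordinates, whose origin is the TCP and whose axes are the flange's). Camera axes: x right, y down, z forward; pixel columns grow to the right and rows downward; lengths in m; the calibration is good to about 2 mm. The wrist camera is an equidistant fisheye: a pixel r from the principal point sees the ray r / f radians off the axis. A picture is of the moment at which its call begins: read the wrist's pose just before it. There is no depth.
- job.sign_off(): hands the job in; it is judged then, once.
The state is a dict: "clock": time; "joints": joint angles; "dq": joint speeds; "joint_efforts": joint torques, N m; "position": TCP position; "ee_rot": TCP orientation; "force": force on the tool from outside, world axes, zero at the start; "ft_torque": the same for the moment, N m; "width": opening from 0.0 (shut) to 1.0 (fully open); "gripper_force": force on a finger pad.
Only numpy, scipy, OpenCV 4.12 (cv2) and the standard library are available. Lean on these libraries where they do the work, as an engineer would, in place of code of your own. Each camera call takes 0.05 s, during which the arm holds its last target. There are 200 camera calls.

## Working session

There is one attempt and no reset: what is moved stays moved. The work goes in short steps, Python scripts to look and compute and a shell command to move; the robot and the scene stay as the last step left them, time stands still between calls to the robot, and variables do not carry over. Pictures are saved under pics/ and viewed, at most 10 in all, crops included, and the job is handed in when it is done.

```bash
mkdir -p pics; ls; python3 - <<'E'
from cell import arm, imaging, job
import cv2
s=arm.observe();print(s)
for n in("scene","top"):
    d=imaging.get_image(n);cv2.imwrite(f"pics/{n}0.png",d["image"]);print(n,d["fx"],d["cx"],d["cy"],d["cam_to_world"])
E
```

```text
cell.py
nudge.py
pics
{'clock': 0.0, 'joints': array([-1.37557884,  0.43521036,  0.02498047,  1.57406995, -0.01159299,
        1.13404222, -0.07509632]), 'dq': array([ 0.00030527,  0.00059223,  0.00022484, -0.00026206, -0.00090002,
        0.00024782, -0.00110181]), 'joint_efforts': array([-4.84519242e-04, -6.67867470e+01,  9.84572098e-01, -3.14451206e+01,
       -6.05960051e-02,  4.30666760e-02,  1.70302865e-04]), 'position': array([0.18331317, 0.59700674, 0.2447634 ]), 'ee_rot': array([-4.66179437e-01, -3.10672709e+00,  2.48617288e-03]), 'force': array([-0.40211094, -0.21611073,  0.79044523]), 'ft_torque': array([-0.00543214,  0.00103306,  0.01217377]), 'gripper_force': 0.0, 'width': 1.0004436868074233}
scene 427.13657684333225 312.5177736642097 196.21877574737417 [[ 0.67242671  0.43131279 -0.60150777  1.06071296]
 [ 0.74016259 -0.39042724  0.54747229 -0.46212048]
 [ 0.00128679 -0.81334854 -0.58177529  0.53579138]
 [ 0.          0.          0.          1.        ]]
top 420.22877969850146 322.96113945500485 205.68692007755936 [[-5.01190421e-03 -9.85704611e-01  1.68408139e-01  4.25543686e-01]
 [-9.99473956e-01 -4.58490615e-04 -3.24283855e-02  3.21620981e-03]
 [ 3.20420227e-02 -1.68482077e-01 -9.85183789e-01  7.90922672e-01]
 [ 0.00000000e+00  0.00000000e+00  0.00000000e+00  1.00000000e+00]]
```

View pics/scene0.png

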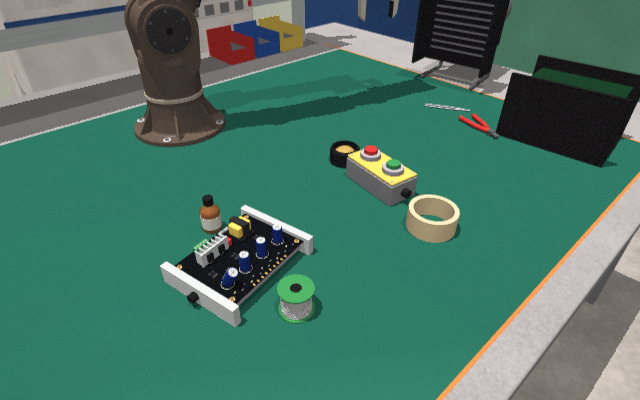

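View pics/top0.png

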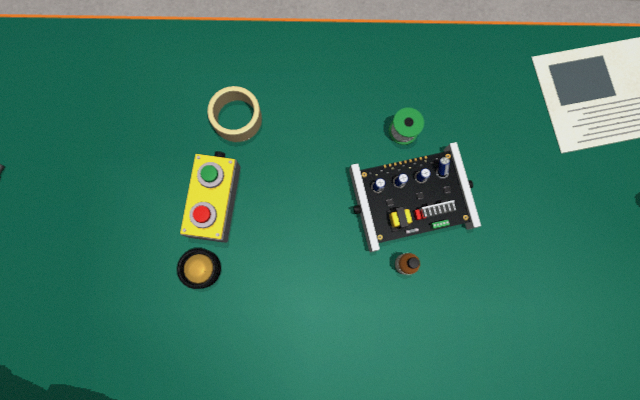

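The scene view shows the call box (red at 371,150; green at 393,164) and the board, where the nearest capacitor, at (230,278), leans. In the top view red is at (202,214), green at (209,174), the caps run (380,185) to (444,163), and the rightmost looks crooked.

```bash
cat > h.py <<'E'
import numpy as np,cv2
from cell import arm, imaging, job
def ray(d,u,v):
    M=d["cam_to_world"];r=M[:3,:3]@[(u-d["cx"])/d["fx"],(v-d["cy"])/d["fy"],1];return M[:3,3],r
def plane(d,u,v,z):
    o,r=ray(d,u,v);return (o+r*(z-o[2])/r[2]).round(4)
def blobs(img,lo,hi,box,amin=8):
    x0,y0,x1,y1=box;h=cv2.cvtColor(img[y0:y1,x0:x1],cv2.COLOR_BGR2HSV)
    n,l,st,c=cv2.connectedComponentsWithStats(cv2.inRange(h,lo,hi))
    return [(round(c[i][0]+x0,1),round(c[i][1]+y0,1),int(st[i][4])) for i in range(1,n) if st[i][4]>=amin]
E
python3 - <<'E'
from h import *
d={n:imaging.get_image(n) for n in("top","scene")}
t=d["top"];s=d["scene"]
cv2.imwrite("pics/c.png",np.vstack([cv2.resize(t["image"][145:205,350:480],(780,360),interpolation=2)[:290],cv2.resize(s["image"][215:295,205:305],(780,624),interpolation=2)[:310]]) if 0 else np.hstack([cv2.resize(t["image"][140:210,360:460],None,fx=4,fy=4,interpolation=2),cv2.resize(s["image"][220:290,215:300],None,fx=4,fy=4,interpolation=2)]))
for nm,k,b,bs in (("red",((0,150,120),(8,255,255)),(180,200,220,230),(355,140,385,165)),("green",((50,120,60),(75,255,255)),(199,164,219,184),(383,157,405,172))):
    for n,bb in(("top",b),("scene",bs)):
        for u,v,a in blobs(d[n]["image"],*k,bb): print(nm,n,u,v,a,plane(d[n],u,v,.078))
for n,bb in(("top",(368,150,455,195)),("scene",(218,222,290,292))):
  for nm,k in(("silver",((0,0,150),(180,70,255))),("blue",((105,120,40),(130,255,255)))):
    for u,v,a in blobs(d[n]["image"],*k,bb): print(nm,n,u,v,a,plane(d[n],u,v,.0625))
E
```

```text
red top 201.1 213.8 224 [0.5333 0.1871 0.078 ]
red scene 370.5 149.7 98 [0.5433 0.179  0.078 ]
green top 208.8 173.4 211 [0.604 0.177 0.078]
green scene 393.3 163.6 113 [0.6136 0.17   0.078 ]
silver top 453.4 153.4 20 [ 0.6465 -0.2583  0.0625]
silver top 444.5 160.4 39 [ 0.6333 -0.2413  0.0625]
silver top 446.6 169.0 9 [ 0.6173 -0.2442  0.0625]
silver top 425.3 172.7 61 [ 0.6103 -0.2051  0.0625]
silver top 403.0 177.7 59 [ 0.601  -0.1644  0.0625]
silver top 380.1 182.5 59 [ 0.5921 -0.123   0.0625]
blue top 441.4 168.6 59 [ 0.618  -0.2348  0.0625]
blue top 420.2 177.0 37 [ 0.6024 -0.1956  0.0625]
blue top 398.0 181.9 29 [ 0.5933 -0.1552  0.0625]
blue top 375.6 185.5 30 [ 0.5866 -0.1148  0.0625]
silver scene 280.4 225.8 140 [ 0.5993 -0.1174  0.0625]
silver scene 221.5 235.3 73 [ 0.5522 -0.2069  0.0625]
silver scene 260.1 239.6 48 [ 0.6047 -0.1651  0.0625]
silver scene 243.3 254.0 55 [ 0.6147 -0.2058  0.0625]
silver scene 232.5 271.9 72 [ 0.6364 -0.2407  0.0625]
blue scene 277.0 235.6 134 [ 0.6157 -0.1379  0.0625]
blue scene 261.1 248.8 148 [ 0.624  -0.1774  0.0625]
blue scene 244.6 263.5 156 [ 0.6338 -0.2167  0.0625]
blue scene 228.2 279.9 132 [ 0.6459 -0.2547  0.0625]
```

View pics/c.png

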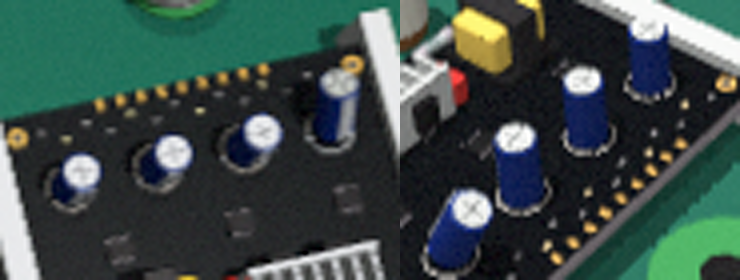

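The crops show the right-hand capacitor leaning: its top is at about (0.635, -0.241). The red button is at about (0.535, 0.188). I'll move over the red button with the gripper closing.

The manual's scale: shifts go in shares of 50 mm and turns go in shares of 90 degrees. Converting my numbers, -0.033 m is -0.66, -0.02 m is -0.4.

```bash
cat > go.py <<'E'
import sys
from h import *
from scipy.spatial.transform import Rotation as R
s=arm.observe();t=np.array([float(a) for a in sys.argv[1:4]])
r=R.from_rotvec(s["ee_rot"]).as_matrix()
print("t",s["clock"],"pos",s["position"].round(4),"tool y",r[:,1].round(3),"z",r[:,2].round(3),"F",s["force"].round(1),"tool delta",(r.T@(t-s["position"])).round(4),"j7",s["joints"][6].round(2))
E
echo '{"dx":[-0.6, -0.66, -0.66, -0.66, -0.66, -0.66, -0.66, -0.66, -0.66, -0.66], "dy":[-0.4, -0.4, -0.4, -0.4, -0.4, -0.4, -0.4, -0.4, -0.4, -0.4], "dz":[0, 0, 0, 0, 0, 0, 0, 0, 0, 0], "yaw":[0, 0, 0, 0, 0, 0, 0, 0, 0, 0], "aperture":[0, 0, 0, 0, 0, 0, 0, 0, 0, 0]}' | python3 nudge.py 10
echo '{"dx":[0, 0, 0, 0, 0, 0, 0, 0, 0], "dy":[0, 0, 0, 0, 0, 0, 0, 0, 0], "dz":[0, 0, 0, 0, 0, 0, 0, 0, 0], "yaw":[0.0955, 0.0955, 0.0955, 0.0955, 0.0955, 0.0955, 0.0955, 0, 0], "aperture":[0, 0, 0, 0, 0, 0, 0, 0, 0]}' | python3 nudge.py
python3 go.py 0.535 0.188 0.17
```

```text
clock: 1.2
position: [0.4381, 0.309, 0.2456]
ee_rot: [0.466, 3.107, 0.0]
force: [1.0, 0.2, 0.0]
width: 0.176
gripper_force: 0.0
clock: 2.1
position: [0.4371, 0.3104, 0.2454]
ee_rot: [1.955, 2.459, -0.0]
force: [0.7, 0.4, 0.7]
width: 0.01
gripper_force: 0.0
t 2.1 pos [0.4371 0.3104 0.2454] tool y [ 0.974  0.226 -0.   ] z [-0. -0. -1.] F [0.7 0.4 0.7] tool delta [-0.1413  0.0677  0.0755] j7 -0.37
```

Converted, -0.036 m is -0.72, -0.035 m is -0.7.

```bash

echo '{"dx":[-0.7, -0.7, -0.7, -0.72, 0, 0], "dy":[0.34, 0.34, 0.34, 0.34, 0, 0], "dz":[0.2, 0.3, 0.4, 0.6, 0, 0], "yaw":[0, 0, 0, 0, 0, 0], "aperture":[0, 0, 0, 0, 0, 0]}' | python3 nudge.py
python3 go.py 0.535 0.188 0.17
python3 - <<'E'
from h import *
from scipy.spatial.transform import Rotation as R
s=arm.observe();d=imaging.get_image("wrist");cv2.imwrite("pics/w.png",d["image"])
T=np.eye(4);T[:3,:3]=R.from_rotvec(s["ee_rot"]).as_matrix();T[:3,3]=s["position"];M=T@d["mount"]
print(d["mount"].round(3))
for nm,k in(("red",((0,150,100),(8,255,255))),("red2",((172,150,100),(180,255,255))),("green",((50,120,60),(75,255,255)))):
  for u,v,a in blobs(d["image"],*k,(0,0,640,400),100):
    x,y=(u-d["cx"])/d["fx"],(v-d["cy"])/d["fy"];th=np.hypot(x,y)
    r=M[:3,:3]@[np.sin(th)*x/th,np.sin(th)*y/th,np.cos(th)];print(nm,u,v,a,(M[:3,3]+r*(.078-M[2,3])/r[2]).round(4))
E
```

```text
clock: 2.7
position: [0.5349, 0.1864, 0.1697]
ee_rot: [-1.96, -2.455, 0.003]
force: [0.2, 0.3, -0.5]
width: 0.011
gripper_force: 0.0
t 2.7 pos [0.5349 0.1864 0.1697] tool y [ 0.975  0.222 -0.002] z [-0.002 -0.001 -1.   ] F [ 0.2  0.3 -0.5] tool delta [ 0.0015  0.0005 -0.0003] j7 -0.02
[[ 0.    -0.956 -0.294  0.079]
 [ 1.     0.     0.001 -0.   ]
 [-0.001 -0.294  0.956 -0.138]
 [ 0.     0.     0.     1.   ]]
red 324.0 211.6 993 [0.5345 0.1908 0.078 ]
green 403.2 240.8 871 [0.604  0.1805 0.078 ]
```

View pics/w.png

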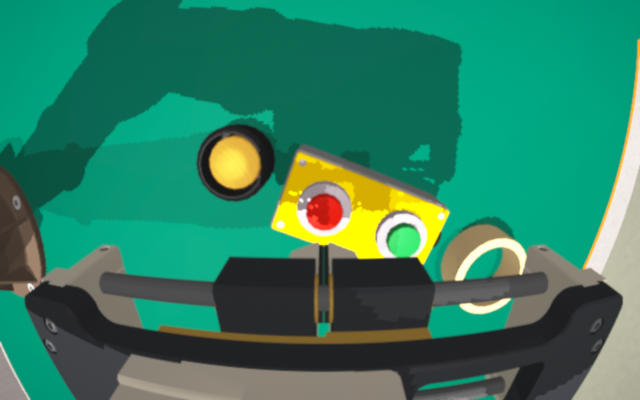

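The wrist view shows red at (324,212) just ahead of the closed fingertips and green at (403,241). This agrees with red at (0.535, 0.189). Next I'll press.

Converted, 0.025 m is 0.5, 0.002 m is 0.04.

```bash

echo '{"dx":[0.04, 0, 0, 0, 0, 0, 0, 0, 0, 0], "dy":[0, 0, 0, 0, 0, 0, 0, 0, 0, 0], "dz":[0.5, 0.5, 0.36, 0.08, 0.04, 0.04, 0.04, 0.04, 0, 0], "yaw":[0, 0, 0, 0, 0, 0, 0, 0, 0, 0], "aperture":[0, 0, 0, 0, 0, 0, 0, 0, 0, 0]}' | python3 nudge.py
python3 go.py 0.535 0.189 0.089
```

```text
clock: 3.75
position: [0.5349, 0.1907, 0.0912]
ee_rot: [1.96, 2.455, 0.003]
force: [-0.7, 3.6, 5.0]
width: 0.007
gripper_force: 2.6
t 3.75 pos [0.5349 0.1907 0.0912] tool y [0.975 0.222 0.002] z [ 0.001  0.001 -1.   ] F [-0.7  3.6  5. ] tool delta [-0.0017 -0.0003  0.0022] j7 0.02
```

Converted, 0.001 m is 0.02.

```bash

echo '{"dx":[0, 0, 0, 0, 0], "dy":[0, 0, 0, 0, 0], "dz":[0.02, 0.02, 0.02, 0, 0], "yaw":[0, 0, 0, 0, 0], "aperture":[0, 0, 0, 0, 0]}' | python3 nudge.py
```

```text
clock: 4.25
position: [0.535, 0.1907, 0.0905]
ee_rot: [-1.96, -2.455, -0.005]
force: [-9.4, 0.1, 34.9]
width: 0.007
gripper_force: 17.3
```

The button is against its hard stop at 35 N. I'll release it and rise.

```bash

echo '{"dx":[0, 0, 0, 0, 0, 0, 0, 0], "dy":[0, 0, 0, 0, 0, 0, 0, 0], "dz":[-0.1, -0.3, -0.6, -0.8, -0.8, -0.6, 0, 0], "yaw":[0, 0, 0, 0, 0, 0, 0, 0], "aperture":[0, 0, 0, 0, 0, 0, 0, 0]}' | python3 nudge.py
python3 go.py 0.635 -0.241 0.25
```

```text
clock: 5.05
position: [0.5346, 0.1895, 0.2478]
ee_rot: [1.961, 2.454, 0.001]
force: [0.4, -0.0, -0.1]
width: 0.004
gripper_force: 0.0
t 5.05 pos [0.5346 0.1895 0.2478] tool y [0.975 0.221 0.001] z [ 0.001  0.    -1.   ] F [ 0.4 -0.  -0.1] tool delta [-0.442   0.003  -0.0022] j7 -0.06
```

```bash

echo '{"dx":[-0.8, -0.8, -0.8, -0.8, -0.8, -0.8, -0.8, -0.8, -0.8, -0.8], "dy":[0, 0, 0, 0, 0, 0, 0, 0, 0, 0], "dz":[0, 0, 0, 0, 0, 0, 0, 0, 0, 0], "yaw":[0, 0, 0, 0, 0, 0, 0, 0, 0, 0], "aperture":[0, 0, 0, 0, 0, 0, 0, 0, 0, 0]}' | python3 nudge.py
echo '{"dx":[-0.8, 0, 0, 0], "dy":[0.06, 0, 0, 0], "dz":[0, 0, 0, 0], "yaw":[0, 0, 0, 0], "aperture":[0, 0, 0, 0]}' | python3 nudge.py
python3 go.py 0.635 -0.241 0.25
python3 - <<'E'
from h import *
from scipy.spatial.transform import Rotation as R
s=arm.observe();d=imaging.get_image("wrist");cv2.imwrite("pics/w2.png",d["image"])
T=np.eye(4);T[:3,:3]=R.from_rotvec(s["ee_rot"]).as_matrix();T[:3,3]=s["position"];M=T@d["mount"]
for u,v,a in blobs(d["image"],(0,0,150),(180,70,255),(220,100,450,260),20):
    x,y=(u-d["cx"])/d["fx"],(v-d["cy"])/d["fy"];th=np.hypot(x,y)
    r=M[:3,:3]@[np.sin(th)*x/th,np.sin(th)*y/th,np.cos(th)];print(u,v,a,(M[:3,3]+r*(.0625-M[2,3])/r[2]).round(4))
d=imaging.get_image("scene");print(blobs(d["image"],(0,150,120),(8,255,255),(355,140,385,165)))
E
```

```text
clock: 6.05
position: [0.6221, -0.2018, 0.2455]
ee_rot: [-1.959, -2.452, 0.002]
force: [0.4, -0.1, -0.1]
width: 0.005
gripper_force: 0.0
clock: 6.45
position: [0.6342, -0.2373, 0.2461]
ee_rot: [-1.958, -2.454, 0.0]
force: [-0.5, 0.1, 0.9]
width: -0.0
gripper_force: 0.0
t 6.45 pos [ 0.6342 -0.2373  0.2461] tool y [ 0.975  0.222 -0.002] z [-0.002  0.001 -1.   ] F [-0.5  0.1  0.9] tool delta [-0.0038 -0.     -0.0039] j7 0.73
228.4 115.4 98 [ 0.5183 -0.1803  0.0625]
308.2 114.9 202 [ 0.6015 -0.1638  0.0625]
250.0 163.1 646 [ 0.5513 -0.2263  0.0625]
309.3 154.5 152 [ 0.6116 -0.204   0.0625]
229.0 167.1 46 [ 0.5288 -0.2353  0.0625]
316.1 190.4 304 [ 0.6269 -0.2403  0.0625]
287.0 214.8 1707 [ 0.6016 -0.2743  0.0625]
[(np.float64(370.6), np.float64(149.8), 99)]
```

View pics/w2.png

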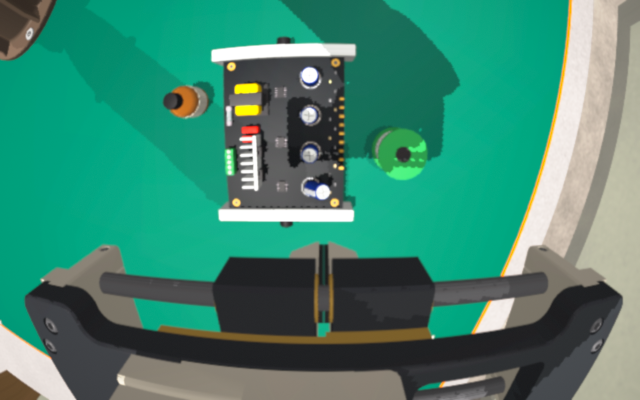

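The wrist view shows the leaning cap's silver top at about (323,191), with its lit side to its left. This agrees with (0.635, -0.241). The red button is back in its released position. Next I'll centre and descend.

Converted, 0.03 m is 0.6, 0.02 m is 0.4.

```bash

echo '{"dx":[-0.08, 0, 0, 0, 0, 0, 0, 0, 0], "dy":[0, 0, 0, 0, 0, 0, 0, 0, 0], "dz":[0, 0.6, 0.6, 0.6, 0.4, 0.2, 0.2, 0, 0], "yaw":[0, 0, 0, 0, 0, 0, 0, 0, 0], "aperture":[0, 0, 0, 0, 0, 0, 0, 0, 0]}' | python3 nudge.py
python3 go.py 0.635 -0.241 0.098
```

```text
clock: 7.45
position: [0.6359, -0.2427, 0.1184]
ee_rot: [1.96, 2.454, 0.001]
force: [-0.9, 0.5, 0.8]
width: 0.005
gripper_force: 0.0
t 7.45 pos [ 0.6359 -0.2427  0.1184] tool y [0.975 0.221 0.001] z [ 0.001 -0.    -1.   ] F [-0.9  0.5  0.8] tool delta [ 0.0019 -0.0005  0.0204] j7 0.78
```

Converted, 0.01 m is 0.2, 0.001 m is 0.02.

```bash

echo '{"dx":[0.02, 0, 0, 0], "dy":[0, 0, 0, 0], "dz":[0.2, 0.2, 0, 0], "yaw":[0, 0, 0, 0], "aperture":[0, 0, 0, 0]}' | python3 nudge.py
python3 go.py 0.635 -0.241 0.098
python3 - <<'E'
from h import *
a=imaging.get_image("scene")["image"];b=imaging.get_image("top")["image"]
cv2.imwrite("pics/h.png",np.hstack([cv2.resize(a[210:310,180:280],None,fx=4,fy=4,interpolation=2),cv2.resize(b[120:220,380:480],None,fx=4,fy=4,interpolation=2)]))
E
```

```text
clock: 7.85
position: [0.635, -0.2415, 0.0971]
ee_rot: [-1.96, -2.454, 0.0]
force: [0.6, 0.6, -0.4]
width: 0.003
gripper_force: 0.0
t 7.85 pos [ 0.635  -0.2415  0.0971] tool y [ 0.975  0.221 -0.001] z [-0.001  0.    -1.   ] F [ 0.6  0.6 -0.4] tool delta [ 0.0005  0.0001 -0.0009] j7 0.79
```

View pics/h.png

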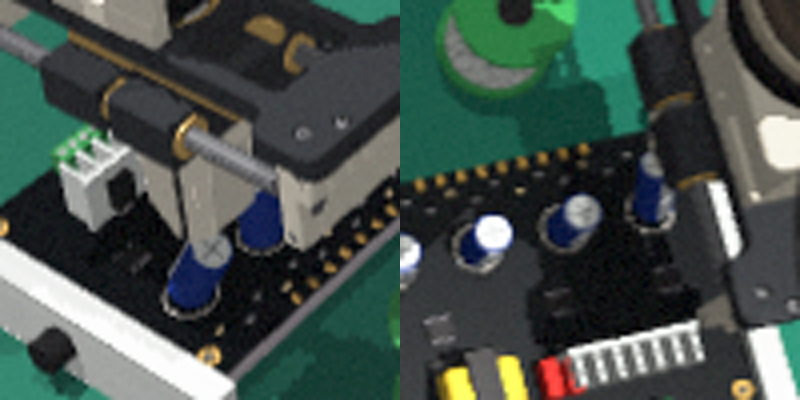

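The fingertips hover right above the silver top, at crop pixel (212,245), with a gap and no contact. I'll hold about 3 s, then rise straight up.

Converted, -0.03 m is -0.6, -0.02 m is -0.4.

```bash
H='x'
echo '{"dx":[0, 0, 0, 0, 0, 0, 0, 0, 0, 0], "dy":[0, 0, 0, 0, 0, 0, 0, 0, 0, 0], "dz":[0, 0, 0, 0, 0, 0, 0, 0, 0, 0], "yaw":[0, 0, 0, 0, 0, 0, 0, 0, 0, 0], "aperture":[0, 0, 0, 0, 0, 0, 0, 0, 0, 0]}' | python3 nudge.py | grep -E 'pos|force'
echo '{"dx":[0, 0, 0, 0, 0, 0, 0, 0, 0, 0], "dy":[0, 0, 0, 0, 0, 0, 0, 0, 0, 0], "dz":[0, 0, 0, 0, 0, 0, 0, 0, 0, 0], "yaw":[0, 0, 0, 0, 0, 0, 0, 0, 0, 0], "aperture":[0, 0, 0, 0, 0, 0, 0, 0, 0, 0]}' | python3 nudge.py | grep -E 'pos|force'
echo '{"dx":[0, 0, 0, 0, 0, 0, 0, 0, 0, 0], "dy":[0, 0, 0, 0, 0, 0, 0, 0, 0, 0], "dz":[0, 0, 0, 0, 0, 0, 0, 0, 0, 0], "yaw":[0, 0, 0, 0, 0, 0, 0, 0, 0, 0], "aperture":[0, 0, 0, 0, 0, 0, 0, 0, 0, 0]}' | python3 nudge.py | grep -E 'pos|force'
echo '{"dx":[0, 0, 0, 0, 0, 0, 0, 0, 0, 0], "dy":[0, 0, 0, 0, 0, 0, 0, 0, 0, 0], "dz":[-0.4, -0.6, -0.6, -0.6, -0.6, -0.4, -0.4, 0, 0, 0], "yaw":[0, 0, 0, 0, 0, 0, 0, 0, 0, 0], "aperture":[0, 0, 0, 0, 0, 0, 0, 0, 0, 0]}' | python3 nudge.py
python3 - <<'E'
from h import *
cv2.imwrite("pics/end.png",imaging.get_image("scene")["image"])
E
```

```text
position: [0.6352, -0.2416, 0.0975]
force: [0.3, 0.1, -0.1]
gripper_force: 0.0
position: [0.6352, -0.2416, 0.0975]
force: [0.1, 0.5, 0.0]
gripper_force: 0.0
position: [0.6352, -0.2416, 0.0975]
force: [0.2, 0.3, -0.2]
gripper_force: 0.0
clock: 11.95
position: [0.6347, -0.2412, 0.2763]
ee_rot: [-1.959, -2.453, 0.001]
force: [0.1, -0.2, -1.0]
width: 0.002
gripper_force: 0.0
```

View pics/end.png

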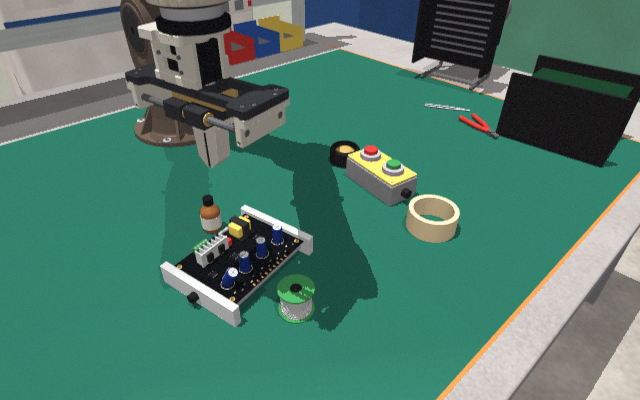

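The final view shows the hand well above the board, with the reel (296,298), tape (432,218), bottle (210,215) and tip cleaner (344,153) all where they were.

```bash
python3 -c "
from cell import arm, imaging, job
print(job.sign_off())"
```

```text
the job is handed in; nothing more can be done
None
```

I pressed the red button to its stop and released it, held the closed fingertips about 15 mm above the leaning capacitor's silver top for 3 s, drew the hand up about 19 cm clear, and handed the job in at about 12 s; no verdict came back.

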